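# Step the vial carousel back one notch

### The job

The vial carousel has been stepped one place too far past its sensor. With the fingertips only, lift the red ratchet pawl out of the teeth by pushing its upright tab outward until it stays thrown back, then push the wheel backward (clockwise seen from above) by one notch, and tip the pawl down again so that it drops fully into the new notch. Do not pick anything up: the vials stay upright in their sockets, and the other things on the bench stay where they are.

Things in the scene. Friction and masses are not known exactly. Their poses are not given: they have to be found in the camera images.
- carousel: White fixed base of the vial carousel, origin on the table under the wheel's axis, z up; position and yaw vary. The pawl's bracket is on its +y side. A grey sensor head (34 x 50 mm, 96 mm tall) stands 152 mm from the axis at polar angle 18 deg. Polar angles are counter-clockwise from this body's +x axis, seen from above.
- wheel_center (a point): Centre of the top face of the blue wheel: disc 248 mm across, top 50 mm above the table, vertical axis. Ten steel saw teeth 12 mm high, one every 36 deg, stand 108 to 122 mm from the axis; ten white square sockets (30 mm wide, 18 mm high) 66 mm from it; a dark hub (44 mm across, 20 mm high) in the middle.
- wheel (a joint): Wheel angle (rad), about 0 at the start; + forward = counter-clockwise from above, - backward = clockwise. One notch = 36 deg = 0.628 rad, so one notch back reads -0.628. With the pawl down it can only click forward; the nose has about 0.07 rad of play either way in a notch. It drags (0.15 N m, 1.5 N at a peg) and stays where it is left.
- pawl_hinge_point (a point): Hinge of the red L-shaped pawl, 165 mm from the wheel's axis along the base's +y, 74 mm above the table; hinge axis along the base's x. Pawl down: the nose arm (16 wide, 10 thick, 58 mm long) lies level toward the wheel's axis, the finger tab stands straight up from the hinge, at right angles to it. Aluminium cheeks beside it (outsides 48 mm apart) reach 6 mm above the hinge.
- pawl_tab_top (a point): Centre of the yellow roll (10 mm thick) along the top edge of the pawl's finger tab, 60 mm from the hinge. The tab is a red plate 26 mm wide and 6 mm thick. Pushing it outward, away from the wheel, lifts the nose; less than 1 N is enough.
- pawl_nose_tip (a point): Underside of the pawl's nose (10 x 10 mm), 50 mm along the nose arm from the hinge and 22 mm below the arm's centre line; pawl down, it is 2 mm above the wheel's face between two teeth. When the pawl is up, pushing the raised nose arm toward the wheel lowers it.
- pawl (a joint): Pawl angle (rad): 0 = down, nose in a notch; 1.3 = thrown back on its stop, nose arm nearly upright (leaning 15 deg to the wheel), tab leaning outward, 15 deg above level. It is weighted: past about 0.85 it falls back to 1.3 and stays; below about 0.7 it falls down by itself.
- peg0 (a point): Top of the black ball (13 mm across) on one of five identical steel push pegs (10 mm thick, ball centre 46 mm and this point 52 mm above the wheel's top face), 97 mm from the axis, at polar angle 126 deg when the wheel reads 0; turns with the wheel.
- peg1 (a point): Top of the black ball (13 mm across) on one of five identical steel push pegs (10 mm thick, ball centre 46 mm and this point 52 mm above the wheel's top face), 97 mm from the axis, at polar angle 198 deg when the wheel reads 0; turns with the wheel.
- peg2 (a point): Top of the black ball (13 mm across) on one of five identical steel push pegs (10 mm thick, ball centre 46 mm and this point 52 mm above the wheel's top face), 97 mm from the axis, at polar angle 270 deg when the wheel reads 0; turns with the wheel.
- peg3 (a point): Top of the black ball (13 mm across) on one of five identical steel push pegs (10 mm thick, ball centre 46 mm and this point 52 mm above the wheel's top face), 97 mm from the axis, at polar angle 342 deg when the wheel reads 0; turns with the wheel.
- peg4 (a point): Top of the black ball (13 mm across) on one of five identical steel push pegs (10 mm thick, ball centre 46 mm and this point 52 mm above the wheel's top face), 97 mm from the axis, at polar angle 54 deg when the wheel reads 0; turns with the wheel.
- vial_orange_mid (a point): Centre (half-way up) of the loose glass vial with the orange cap, 24 mm across, 58 mm tall, standing in one of the wheel's sockets (which one varies); z up. Its top is 108 mm above the table. To stay in its socket.
- vial_purple_mid (a point): Centre (half-way up) of the loose glass vial with the purple cap, 24 mm across, 58 mm tall, standing in one of the wheel's sockets (which one varies); z up. Its top is 108 mm above the table. To stay in its socket.
- vial_blue_mid (a point): Centre (half-way up) of the loose glass vial with the blue cap, 24 mm across, 58 mm tall, standing in one of the wheel's sockets (which one varies); z up. Its top is 108 mm above the table. To stay in its socket.
- vial_yellow_mid (a point): Centre (half-way up) of the loose glass vial with the yellow cap, 24 mm across, 58 mm tall, standing in one of the wheel's sockets (which one varies); z up. Its top is 108 mm above the table. To stay in its socket.
- reagent_bottle: Bystander on the table: loose clear bottle, about 60 mm across, 130 mm tall; origin under its centre. Leave alone.
- sample_jar: Bystander on the table: loose amber jar with white lid, 60 mm across, 80 mm tall; origin under its centre. Leave alone.
- petri_dish: Bystander on the table: loose closed petri dish, 88 mm across, 14 mm high; origin under its centre. Leave alone.
- weigh_cup: Bystander on the table: loose white ceramic cup, 64 mm across, 50 mm tall; origin under its centre. Leave alone.
Mind the look-alikes: they are no part of the job. Leave any green or pink look-alike of the part that bears vial_yellow_mid alone.

How it is judged (in metres and radians):
On the way, in this order (a step that is already met when the one before it is completed fails the run):
1. the pawl is lifted and stays thrown back, the wheel still in its first notch (value of joint pawl above 1 rad and value of joint wheel between -0.2 and 0.2 rad), for 0.2 s.
2. with the pawl still up, the wheel is pushed backward by one notch (value of joint pawl above 0.8 rad and value of joint wheel between -0.72 and -0.54 rad), for 0.2 s.
3. the pawl is down in the new notch (value of joint pawl below 0.04 rad and value of joint wheel between -0.72 and -0.54 rad), for 0.2 s.
At the end, for the whole second after the job is handed in: The wheel rests one notch back (joint between -0.72 and -0.54 rad), the pawl is down in that notch (below 0.04 rad), and all four vials stand in their sockets (tilt under 0.25 rad, height within 8 mm, within 75 mm of the wheel's axis); the wheel is at rest (all of step 3 and velocity of joint wheel between -0.05 and 0.05 rad/s and angle between each of vial_orange_mid, vial_purple_mid, vial_blue_mid, vial_yellow_mid's own z axis and vertical below 0.25 rad and height (world z) of vial_orange_mid between 0.071 and 0.087 m and horizontal distance between each of vial_orange_mid, vial_purple_mid, vial_blue_mid, vial_yellow_mid and wheel_center below 0.075 m and height (world z) of vial_purple_mid between 0.071 and 0.087 m and height (world z) of vial_blue_mid between 0.071 and 0.087 m and height (world z) of vial_yellow_mid between 0.071 and 0.087 m); the robot touches nothing.
It fails at once if a vial is lifted out of its socket or tipped (height (world z) of any of vial_orange_mid, vial_purple_mid, vial_blue_mid, vial_yellow_mid above 0.091 m or angle between any of vial_orange_mid, vial_purple_mid, vial_blue_mid, vial_yellow_mid's own z axis and vertical above 0.4 rad).
It fails at once if a bystander on the bench is moved more than 20 mm (distance of any of reagent_bottle, sample_jar, petri_dish, weigh_cup from where it was at the start of the episode above 0.02 m).
It also fails if it takes over 58 s, if anything falls off the work surface, if the arm or the gripper's body presses on something with over 40 N, if the wrist force passes 120 N, or if a joint passes its speed limit or range.

### The arm

A 6-joint arm with a two-finger parallel gripper is mounted at the origin on the work surface. World frame = base frame: x ahead of the robot, y to its left, z up, the work surface at z = 0. Lengths are in mm, angles in rad, forces in N, time in s.
With the tool pointing down it reaches from about 375 to 975 mm from the base axis. Payload 3.8 kg.
Tool frame: the origin (TCP) lies midway between the tips of the shut fingers; the grasp point (between the pads) lies 19 mm behind it; z points along the fingers, y is the direction in which the jaws open and shut (so a half turn about z gives the same grasp; the last joint's range is limited). The gripper opens to 85 mm and grips with 20 to 120 N. Pads are 22 mm wide; open, the fingers measure 114 mm over their backs; the gripper's body (76 mm by 85 mm) begins 54 mm behind the grasp point. The pads swing forward as they close: fully open they stand 13 mm farther back than shut.
Start: joints at [-1.195, 0.264, 1.604, -0, 1.274, -0.037], TCP at [270.788, -618.298, 231.28] pointing down, gripper open.
Joint ranges: [-2.63, 2.63], [-0.94, 2.18], [0.31, 2.57], [-1.31, 4.45], [0, 2.66], [-2.55, 2.55]. Speed limits (rad/s): [2.57, 2.57, 3.14, 3.14, 3.14, 3.14].

### API

Orientations are given as [roll, pitch, yaw] about the fixed x, y, z axes, in that order (R = Rz(yaw) Ry(pitch) Rx(roll)).
In Python, from workcell import * gives the robot as it stands.
- The arm moves only by the tool send_rows, never from a script. Its argument "rows" is a list of rows, each a list of 7 numbers: the shift along the tool's x, y, z in m, then the turn, a rotation vector about the tool's x, y, z in units of 8 degrees (1.0 is 8 degrees), then the opening, from 0 (shut) to 1 (fully open). In form: [[dx, dy, dz, wx, wy, wz, gripper], ...]. A call has 1 to 10 rows; each row shifts and turns the pose as measured when the row begins, along the tool's axes as they then stand; what a row does not reach is not made up. A row lasts 1/10 s, in which the tool goes at most 50 mm and 8.59 degrees, less where a joint would pass 70% of its speed; a pose out of reach is approached as far as the arm can. A call is refused whole if a number of a shift passes 0.05 or a number of a turn 1, either way. A call with a gripper value outside its range is refused whole. The fingers move at their own pace and stop on an object; "newtons" is the grip in N (left out, the last holds). Time passes only in rows, so rows that do not move let the fingers close. It gives the time, the measured TCP pose, the force and the opening at its end, in the units of the state.
- state(): the state, without advancing time (a new reading comes with each control period).
- capture(name): name is "side" or "top" or "wrist"; returns the picture (384x512x3 uint8, red, green, blue); there is no depth.
- camera_info(name): a dict with "intrinsics" (3x3 intrinsics, pixels), "extrinsics" (4x4, takes a point from camera to world coordinates). Camera axes: x right, y up, looking along -z (the intrinsics and any distortion apply to the point x, -y, -z); pixel columns grow to the right and rows downward; lengths in mm; the calibration is good to about 2 mm. The wrist camera is an equidistant fisheye: a pixel r from the principal point sees the ray r / f radians off the axis. A picture is of the moment at which its call begins: read the wrist's pose just before it. camera_info takes no time and is no camera call; for the wrist camera it gives the pose at the moment of the call.
- close_job(): hands the job in, once; it reports no verdict.
The state is a dict: "time_s": time; "joints": joint angles; "joint_velocities": joint speeds; "effort": joint torques, N m; "tcp_pos": TCP position; "ee_rot": TCP orientation; "ft_force": force on the tool from outside, world axes, zero at the start; "torque": the same for the moment, N m; "opening": opening from 0.0 (shut) to 1.0 (fully open).
Only numpy, scipy, OpenCV 4.12 (cv2) and the standard library are available. Lean on these libraries where they do the work, as an engineer would, in place of code of your own. Each camera call takes 0.05 s, during which the arm holds its last target. There are 200 camera calls.

## Working session

There is one attempt and no reset: what is moved stays moved. The work goes in short steps, Python scripts to look and compute and a tool call to move; the robot and the scene stay as the last step left them, time stands still between calls to the robot, and variables do not carry over. Pictures are saved under pics/ and viewed, about 8 in all and at most 12, crops included, and the job is handed in when it is done.

Besides the shell and the picture viewer there is one more tool, called after "Emit:" in YAML: its name, and indented under it one key for each argument. send_rows: Moves the arm, as the interface text tells. Its arguments: {"type":"object","properties":{"rows":{"type":"array","items":{"type":"array","items":{"type":"number"}}},"newtons":{"type":"number"}},"required":["rows"]}

```bash
mkdir -p pics; ls
python3 - <<'E'
from workcell import *
import cv2, numpy as np
for n in ("top","side"):
    im=capture(n); cv2.imwrite(f"pics/{n}0.png",cv2.resize(im[:,:,::-1],None,fx=1.5,fy=1.5,interpolation=cv2.INTER_CUBIC))
    c=camera_info(n); print(n,np.round(c["intrinsics"],1).tolist(),np.round(c["extrinsics"],3).tolist(),[k for k in c])
print(state())
E
```

```text
pics
top [[377.6, 0.0, 251.7], [0.0, 377.6, 192.7], [0.0, 0.0, 1.0]] [[0.013, 0.985, -0.17, 437.679], [-1.0, 0.014, 0.008, 20.338], [0.011, 0.17, 0.985, 1079.629], [0.0, 0.0, 0.0, 1.0]] ['intrinsics', 'extrinsics']
side [[368.8, 0.0, 248.8], [0.0, 368.8, 190.1], [0.0, 0.0, 1.0]] [[0.962, 0.204, -0.183, 406.479], [-0.274, 0.716, -0.642, -662.313], [-0.0, 0.668, 0.744, 901.201], [0.0, 0.0, 0.0, 1.0]] ['intrinsics', 'extrinsics']
{'time_s': 0.1, 'joints': array([-1.19492256e+00,  2.64676000e-01,  1.60522996e+00,  3.16993015e-06,
        1.27367790e+00, -3.69323527e-02]), 'joint_velocities': array([-0.00129403, -0.00169895, -0.0031985 , -0.00028871, -0.00054212,
        0.0002315 ]), 'effort': array([ 3.69745510e-05, -5.16706073e+01, -3.68590665e+01, -6.82388963e-05,
        6.35191012e-03,  3.21853690e-05]), 'tcp_pos': array([ 270.53888883, -617.70570583,  230.09176609]), 'ee_rot': array([-3.13960291e+00, -7.65503831e-05,  4.12805109e-01]), 'ft_force': array([ 0.76490265, -0.52178726, -0.43553132]), 'torque': array([-0.00697814, -0.02910358, -0.02553052]), 'opening': 1.0013011667368261}
```

View pics/top0.png

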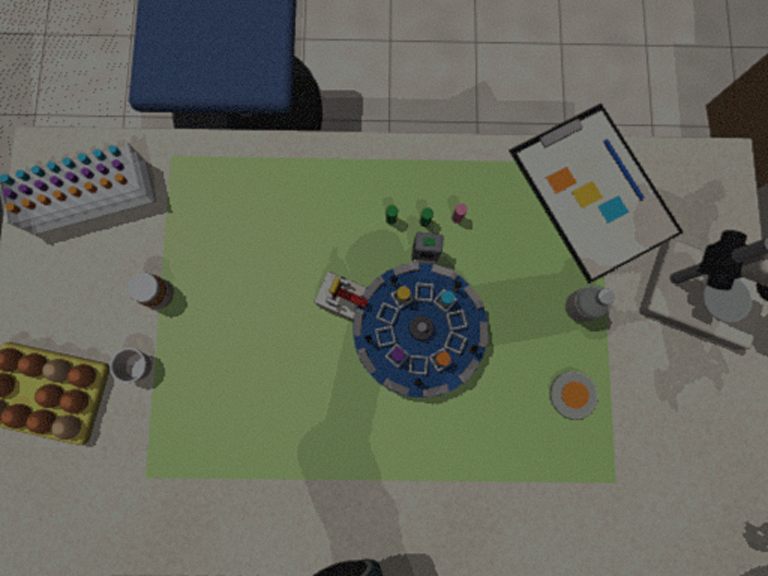

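View pics/side0.png

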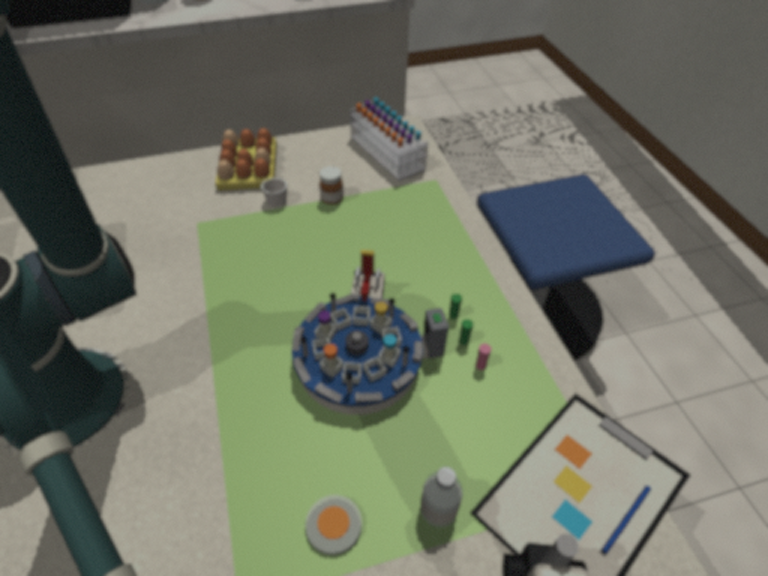

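The top view shows the wheel hub at about (422,327), the pawl with its yellow roll at about (336,287), and the sensor at (428,245), all in the 1.5x picture. The side view shows the hub at (357,340) and the roll at (368,254). I'll enlarge both views.

```bash
cat > h.py <<'E'
from workcell import *
import cv2, numpy as np
def ray(n,uv):
    c=camera_info(n);K=np.array(c["intrinsics"]);T=np.array(c["extrinsics"])
    d=np.linalg.inv(K)@[uv[0],uv[1],1]; d=T[:3,:3]@(d*[1,-1,-1]); return T[:3,3],d/np.linalg.norm(d)
def tri(a,b):
    (p,d),(q,e)=ray("top",a),ray("side",b)
    s=np.linalg.lstsq(np.c_[d,-e],q-p,rcond=None)[0]
    x,y=p+s[0]*d,q+s[1]*e; return (x+y)/2,np.linalg.norm(x-y)
def onz(n,uv,z):
    p,d=ray(n,uv); return p+d*(z-p[2])/d[2]
def proj(n,P):
    c=camera_info(n);K=np.array(c["intrinsics"]);T=np.array(c["extrinsics"])
    q=(np.atleast_2d(P)-T[:3,3])@T[:3,:3]*[1,-1,-1]; q=q@K.T; return q[:,:2]/q[:,2:]
E
python3 - <<'E'
import cv2
t=cv2.imread('pics/top0.png');s=cv2.imread('pics/side0.png')
# back to native px /1.5 ; crop native top x205-335,y150-270 ; side x185-305,y160-280
from h import *
a=capture("top")[150:270,205:335,::-1];b=capture("side")[160:280,185:315,::-1]
f=lambda i:cv2.convertScaleAbs(cv2.resize(i,None,fx=6,fy=6,interpolation=cv2.INTER_CUBIC)[:, :],alpha=1.5)
cv2.imwrite('pics/tc.png',cv2.resize(f(a),(780,600)) if 0 else f(a)[:600]);cv2.imwrite('pics/sc.png',f(b)[:600])
E
```

```text
(no output)
```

View pics/tc.png

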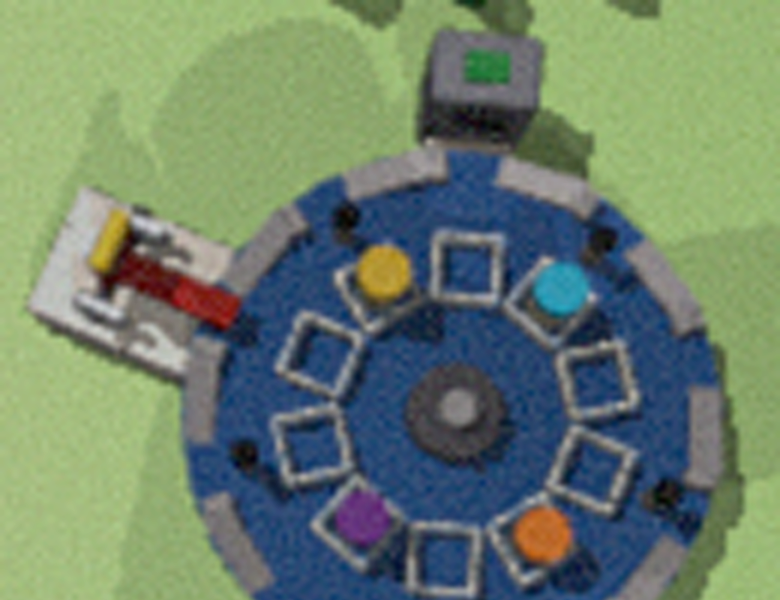

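View pics/sc.png

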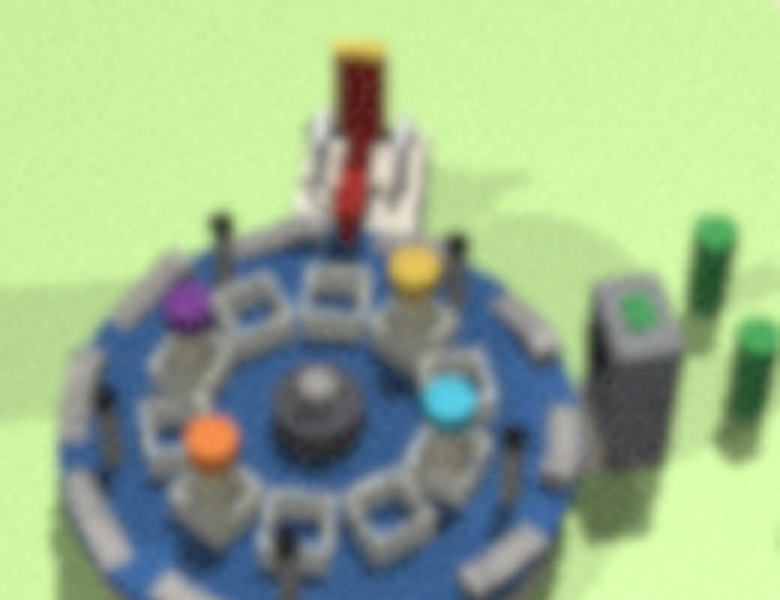

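The enlarged top crop (6x, offset 205,150) shows the roll centre at (109,241), the knob at (459,407) and peg balls at (345,212), (601,240), (662,494) and (246,452). The side crop (offset 185,160) shows the roll at (358,48) and pegs at (455,242), (515,435), (286,540) and (221,222).

```bash
cat > m.py <<'E'
from h import *
from scipy.optimize import least_squares
T=lambda p:np.array(p)/6+[205-.5+.5/6*0+0.08-0.0,150-.42]
S=lambda p:np.array(p)/6+[185-.42,160-.42]
obs=[("roll",(109,241),(358,48)),("p4",(345,212),(455,242)),("p3",(601,240),(515,435)),("p2",(662,494),(286,540)),("p0",(246,452),(221,222))]
for n,a,b in obs: 
    p,e=tri(T(a),S(b)); print(n,p.round(1),round(e,1))
# model fit: x,y,yaw; pegs ball centre z 96, roll z 134
def pts(q):
    x,y,w=q; P=lambda r,a,z:[x+r*np.cos(w+a),y+r*np.sin(w+a),z]
    d=np.deg2rad
    return np.array([P(165,d(90),134),P(97,d(54),98),P(97,d(-18),98),P(97,d(270),98),P(97,d(126),98)])
def res(q):
    X=pts(q); return np.r_[(proj("top",X)-[T(o[1]) for o in obs]).ravel(),(proj("side",X)-[S(o[2]) for o in obs]).ravel()]
r=least_squares(res,[490,-20,0.3]); 
print(r.x.round(3),res(r.x).round(1).tolist()); print(pts(r.x).round(1).tolist())
c=r.x; print("hub check",onz("top",T((459,407)),75).round(1),onz("side",S((318,380)),75).round(1))
for k,p in dict(tj=(152,290),tb=(140,368)).items(): print(k,onz("top",np.array(p)/1.5,30).round())
for a,b in(((391,214),(455,303)),((427,216),(466,328)),((460,212),(484,352))): print("green",tri(np.array(a)/1.5,np.array(b)/1.5)[0].round())
E
python3 m.py
```

```text
roll [606.3  85.8 137.5] 1.2
p4 [626.8 -15.1  98.5] 3.0
p3 [ 618.  -128.5   97. ] 0.5
p2 [ 506.8 -153.7   97.1] 1.0
p0 [521.4  26.8  99.4] 0.9
[ 5.44027e+02 -6.55730e+01 -3.94000e-01] [-0.3, 0.1, -0.1, 0.6, 0.1, -0.1, 0.6, -0.2, -0.8, 0.2, 0.5, 0.5, 0.5, -0.1, -0.2, -0.1, -0.1, 0.3, 0.1, -0.2]
[[607.3, 86.8, 134.0], [626.8, -15.0, 98.0], [617.7, -128.6, 98.0], [506.8, -155.2, 98.0], [521.5, 28.8, 98.0]]
hub check [545.2 -67.6  75. ] [545.8 -59.2  75. ]
tj [611. 434.  30.]
tb [466. 444.  30.]
green [763. -12.  41.]
green [759. -81.  45.]
green [ 768. -143.   46.]
```

The fit residuals are under 1 px, the heights check out, the axis is at (544,-66) and the base yaw is -0.394. I'll add a planning helper that turns a target into tool-frame rows.

```bash
cat > p.py <<'E'
from h import *
import sys
from scipy.spatial.transform import Rotation as R
C=np.array([544.0,-65.6]);w=-0.394;u=np.array([-np.sin(w),np.cos(w)]);H=C+165*u
def plan(xyz,yaw,step=0.045):
    s=state();p=np.array(s["tcp_pos"]);R0=R.from_euler('xyz',s["ee_rot"]);R1=R.from_euler('xyz',[np.pi,0,yaw])
    rv=(R0.inv()*R1).as_rotvec();d=(np.array(xyz)-p)/1000
    n=int(max(np.ceil(np.linalg.norm(d)/step),np.ceil(np.degrees(np.linalg.norm(rv))/7.9),1))
    print("at",p.round(1),np.round(s["ee_rot"],3),"t",s["time_s"],"F",s["ft_force"].round(1)); print(n,"rows ->",np.round(xyz,1))
    for i in range(n):
        Ri=R0*R.from_rotvec(rv*i/n); print(np.r_[Ri.inv().apply(d/n).round(4),(np.degrees(rv)/8/n).round(3)].tolist())
def hp(out,z): return np.r_[H+out*u,z]          # outward of hinge
def wp(r,pol,z): a=w+np.deg2rad(pol); return np.r_[C+r*np.array([np.cos(a),np.sin(a)]),z]
Y=np.pi/2+w
E
python3 -c "
from p import *
plan(hp(-32,220),Y)"
```

```text
at [ 270.6 -617.9  230.4] [-3.14  -0.     0.413] t 0.2 F [ 0.1 -0.4  0.4]
17 rows -> [595.1  57.2 220. ]
[0.0334, -0.0287, 0.0007, -0.001, -0.0, -0.322]
[0.0347, -0.0272, 0.0007, -0.001, -0.0, -0.322]
[0.0359, -0.0256, 0.0007, -0.001, -0.0, -0.322]
[0.037, -0.024, 0.0006, -0.001, -0.0, -0.322]
[0.038, -0.0223, 0.0006, -0.001, -0.0, -0.322]
[0.039, -0.0206, 0.0006, -0.001, -0.0, -0.322]
[0.0399, -0.0188, 0.0006, -0.001, -0.0, -0.322]
[0.0407, -0.017, 0.0006, -0.001, -0.0, -0.322]
[0.0414, -0.0151, 0.0006, -0.001, -0.0, -0.322]
[0.042, -0.0133, 0.0006, -0.001, -0.0, -0.322]
[0.0426, -0.0114, 0.0006, -0.001, -0.0, -0.322]
[0.043, -0.0094, 0.0006, -0.001, -0.0, -0.322]
[0.0434, -0.0075, 0.0006, -0.001, -0.0, -0.322]
[0.0437, -0.0055, 0.0006, -0.001, -0.0, -0.322]
[0.0439, -0.0036, 0.0006, -0.001, -0.0, -0.322]
[0.044, -0.0016, 0.0006, -0.001, -0.0, -0.322]
[0.0441, 0.0004, 0.0006, -0.001, -0.0, -0.322]
```

Emit:
send_rows:
  rows:
    - [0.033,-0.029,0.001,0,0,-0.32,0]
    - [0.035,-0.027,0.001,0,0,-0.32,0]
    - [0.036,-0.026,0.001,0,0,-0.32,0]
    - [0.037,-0.024,0.001,0,0,-0.32,0]
    - [0.038,-0.022,0,0,0,-0.32,0]
    - [0.039,-0.021,0,0,0,-0.32,0]
    - [0.04,-0.019,0,0,0,-0.32,0]
    - [0.041,-0.017,0,0,0,-0.32,0]
    - [0.041,-0.015,0,0,0,-0.32,0]
    - [0.042,-0.013,0,0,0,-0.32,0]
  newtons: 20

```text
time_s: 1.2
tcp_pos: [462.3, -209.7, 223.5]
ee_rot: [-3.14, -0.0, 0.866]
ft_force: [-0.4, -1.0, -0.2]
opening: 0.003
```

Emit:
send_rows:
  rows:
    - [0.043,-0.011,0,0,0,-0.32,0]
    - [0.043,-0.009,0,0,0,-0.32,0]
    - [0.043,-0.007,0,0,0,-0.32,0]
    - [0.044,-0.005,0,0,0,-0.32,0]
    - [0.044,-0.003,0,0,0,-0.32,0]
    - [0,0,0,0,0,0,0]

```text
time_s: 1.8
tcp_pos: [561.9, 2.3, 223.9]
ee_rot: [3.141, -0.003, 1.105]
ft_force: [-0.9, -0.6, 0.2]
opening: 0.003
```

```bash
python3 -c "
from p import *
plan(hp(-32,150),Y)"
```

```text
at [561.9   2.3 223.9] [ 3.141e+00 -3.000e-03  1.105e+00] t 1.8 F [-0.9 -0.6  0.2]
3 rows -> [595.1  57.2 150. ]
[0.0213, 0.0017, 0.0247, 0.001, -0.007, -0.17]
[0.0212, 0.0022, 0.0247, 0.001, -0.007, -0.17]
[0.0212, 0.0027, 0.0246, 0.001, -0.007, -0.17]
```

Emit:
send_rows:
  rows:
    - [0.021,0.002,0.025,0,0,-0.17,0]
    - [0.021,0.002,0.025,0,0,-0.17,0]
    - [0.021,0.003,0.02,0,0,-0.17,0]
    - [0,0,0,0,0,0,0]

```text
time_s: 2.2
tcp_pos: [596.8, 58.0, 153.1]
ee_rot: [3.138, -0.002, 1.181]
ft_force: [-0.0, -1.2, 0.1]
opening: -0.002
```

```bash
python3 -c "
from p import *
plan(hp(-30,107),Y)
b=capture('side')[130:270,165:335,::-1];cv2.imwrite('pics/s1.png',cv2.convertScaleAbs(cv2.resize(b,(680,560),interpolation=2),alpha=1.5))"
```

```text
at [596.8  58.  153.1] [ 3.138e+00 -2.000e-03  1.181e+00] t 2.2 F [-0.  -1.2  0.1]
2 rows -> [595.8  59.1 107. ]
[0.0002, -0.0007, 0.023, 0.013, -0.007, 0.016]
[0.0003, -0.0007, 0.023, 0.013, -0.007, 0.016]
```

View pics/s1.png

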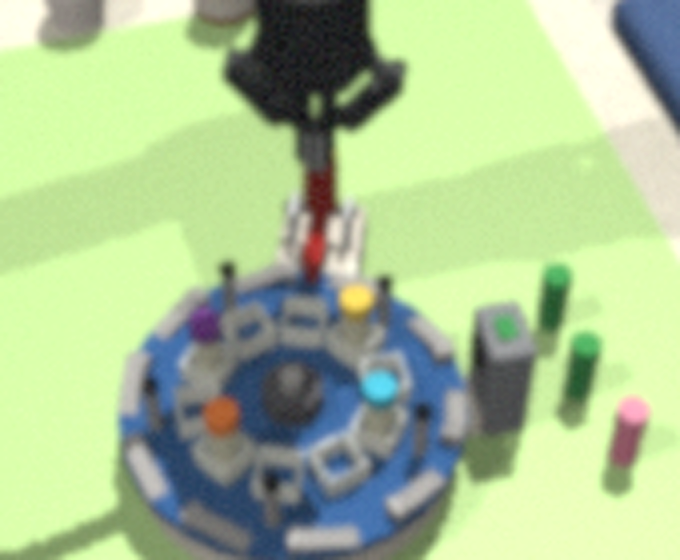

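The shut fingertips at (315,150) line up with the tab and stand in front of it. I'll lower and push outward along tool +x.

Emit:
send_rows:
  rows:
    - [0,-0.001,0.023,0,0,0,0]
    - [0,-0.001,0.023,0,0,0,0]
    - [0.006,0,0,0,0,0,0]
    - [0.008,0,0,0,0,0,0]
    - [0.008,0,0,0,0,0,0]
    - [0.008,0,0,0,0,0,0]
    - [0.008,0,0,0,0,0,0]
    - [0.008,0,0,0,0,0,0]

```text
time_s: 3.05
tcp_pos: [618.5, 97.9, 118.1]
ee_rot: [3.125, -0.005, 1.174]
ft_force: [0.4, -0.6, 0.5]
opening: 0.002
```

```bash
python3 -c "
from p import *
plan(hp(38,107),Y,.01)"
```

```text
at [618.5  97.9 118.1] [ 3.125 -0.005  1.174] t 3.05 F [ 0.4 -0.6  0.5]
3 rows -> [621.9 121.8 107. ]
[0.0078, -0.0021, 0.0037, 0.041, -0.011, -0.006]
[0.0078, -0.0021, 0.0037, 0.041, -0.011, -0.006]
[0.0078, -0.0021, 0.0037, 0.041, -0.011, -0.006]
```

Emit:
send_rows:
  rows:
    - [0.009,-0.002,0.005,0.04,0,0,0]
    - [0.009,-0.002,0.005,0.04,0,0,0]
    - [0.009,-0.002,0.004,0.04,0,0,0]
    - [0.007,0,0,0,0,0,0]
    - [0,0,0,0,0,0,0]
    - [0,0,0,0,0,0,0]

```text
time_s: 3.65
tcp_pos: [627.8, 137.3, 103.0]
ee_rot: [-3.141, -0.006, 1.177]
ft_force: [0.2, 0.5, -0.1]
opening: 0.0
```

```bash
python3 -c "
from p import *
plan(hp(22,150),Y,.03)
for n,(a,b,c,d) in dict(side=(150,230,185,315),top=(140,230,190,320)).items():
  cv2.imwrite(f'pics/{n}2.png',cv2.convertScaleAbs(cv2.resize(capture(n)[a:b,c:d,::-1],None,fx=4.5,fy=4.5,interpolation=2),alpha=1.5))
i=[cv2.imread(f'pics/{n}2.png') for n in('side','top')]
cv2.imwrite('pics/c2.png',cv2.resize(np.vstack(i),None,fx=.78,fy=.78))
"
```

```text
at [627.8 137.3 103. ] [-3.141 -0.006  1.177] t 3.65 F [ 0.2  0.5 -0.1]
2 rows -> [615.8 107.1 150. ]
[-0.0161, 0.0002, -0.0236, -0.003, -0.02, 0.001]
[-0.0162, 0.0002, -0.0236, -0.003, -0.02, 0.001]
```

View pics/c2.png

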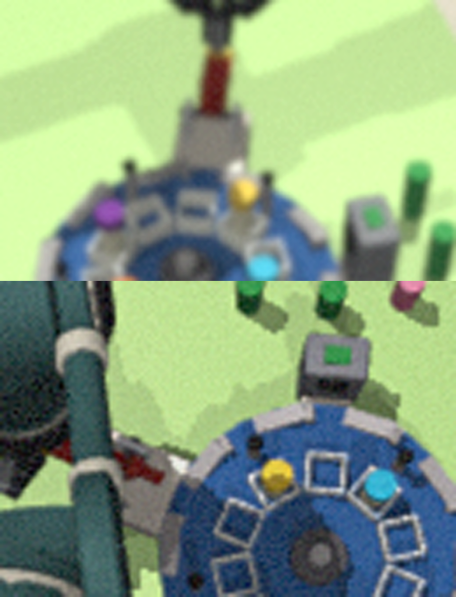

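The side crop shows the nose arm now upright at (215,85) and the nose clear of the teeth; the wheel is unchanged. I'll lift and travel to peg 2, then verify from there.

Emit:
send_rows:
  rows:
    - [0,0,-0.04,0,0,0,0]
    - [0,0,-0.04,0,0,0,0]
    - [0,0,-0.03,0,0,0,0]
    - [0,0,0,0,0,0,0]

```text
time_s: 4.15
tcp_pos: [625.9, 134.3, 214.9]
ee_rot: [-3.137, -0.003, 1.174]
ft_force: [0.7, 0.3, -0.2]
opening: -0.001
```

```bash
python3 -c "
from p import *
plan(wp(101,295,175),Y,.045)"
```

```text
at [625.9 134.3 214.9] [-3.137e+00 -3.000e-03  1.174e+00] t 4.15 F [ 0.7  0.3 -0.2]
7 rows -> [ 548.3 -166.5  175. ]
[-0.0439, 0.0064, 0.0055, -0.005, -0.003, -0.002]
[-0.0439, 0.0064, 0.0056, -0.005, -0.003, -0.002]
[-0.0439, 0.0064, 0.0056, -0.005, -0.003, -0.002]
[-0.0439, 0.0063, 0.0056, -0.005, -0.003, -0.002]
[-0.0439, 0.0063, 0.0056, -0.005, -0.003, -0.002]
[-0.0439, 0.0063, 0.0057, -0.005, -0.003, -0.002]
[-0.0439, 0.0063, 0.0057, -0.005, -0.003, -0.002]
```

Emit:
send_rows:
  rows:
    - [-0.044,0.006,0,0,0,0,0]
    - [-0.044,0.006,0,0,0,0,0]
    - [-0.044,0.006,0,0,0,0,0]
    - [-0.044,0.006,0.005,0,0,0,0]
    - [-0.044,0.006,0.01,0,0,0,0]
    - [-0.044,0.006,0.01,0,0,0,0]
    - [-0.044,0.006,0.01,0,0,0,0]
    - [0,0,0,0,0,0,0]

```text
time_s: 4.95
tcp_pos: [541.6, -176.7, 175.1]
ee_rot: [-3.141, -0.004, 1.176]
ft_force: [-0.5, 0.2, -0.4]
opening: -0.001
```

```bash
python3 -c "
from p import *
plan(wp(101,295,135),Y,.03)
cv2.imwrite('pics/s3.png',cv2.convertScaleAbs(cv2.resize(capture('side')[130:270,165:335,::-1],(680,560),interpolation=2),alpha=1.5))"
```

```text
at [ 541.6 -176.7  175.1] [-3.141 -0.004  1.176] t 4.95 F [-0.5  0.2 -0.4]
2 rows -> [ 548.3 -166.5  135. ]
[0.0059, 0.0011, 0.0201, -0.003, -0.015, -0.002]
[0.0059, 0.0011, 0.0201, -0.003, -0.015, -0.002]
```

View pics/s3.png

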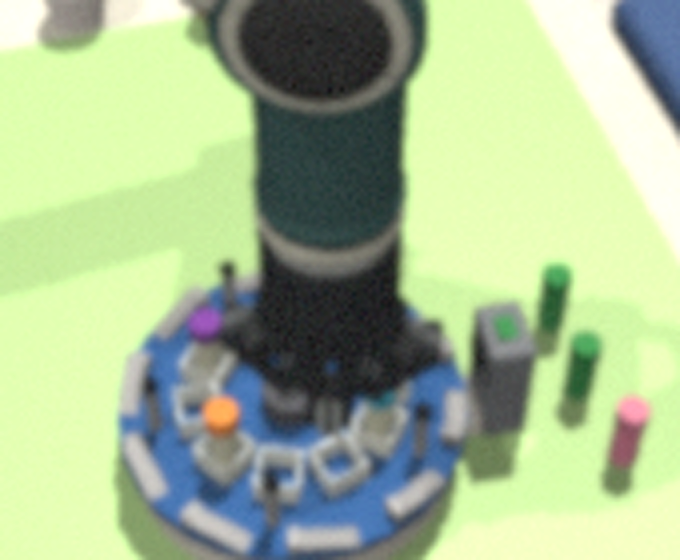

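The arm hides the pawl from the side camera, so I'll check the roll by colour in the top view.

```bash
cat > roll.py <<'E'
from p import *
def roll():
    im=capture("top"); hsv=cv2.cvtColor(im,cv2.COLOR_RGB2HSV)
    m=cv2.inRange(hsv,(18,150,70),(32,255,255)); r=cv2.inRange(hsv,(0,150,50),(8,255,255))+cv2.inRange(hsv,(172,150,50),(180,255,255))
    for k,x in(("yellow",m),("red",r)):
        ys,xs=np.nonzero(x); s=(xs>190)&(xs<250)&(ys>165)&(ys<230); print(k,s.sum(),xs[s].mean().round(1) if s.any() else 0,ys[s].mean().round(1) if s.any() else 0,(xs[s].min(),xs[s].max()) if s.any() else 0)
    for th in(0,.6,.85,1.0,1.3): print(th,proj("top",[hp(60*np.sin(th),74+60*np.cos(th)),hp(-58*np.cos(th),74+58*np.sin(th))]).round(1).tolist())
    return im
if __name__=="__main__": roll()
E
python3 roll.py
```

```text
yellow 30 204.0 184.1 (np.int64(201), np.int64(207))
red 224 218.2 190.3 (np.int64(205), np.int64(235))
0 [[222.4, 189.8], [243.6, 202.2]]
0.6 [[210.7, 185.4], [239.9, 198.8]]
0.85 [[207.1, 184.4], [236.4, 196.7]]
1.0 [[205.5, 184.1], [233.9, 195.3]]
1.3 [[203.7, 184.2], [228.1, 192.5]]
```

The roll sits at (204.0,184.1), matching a pawl angle of 1.3. Now down beside peg 2.

Emit:
send_rows:
  rows:
    - [0.006,0.001,0.02,0,0,0,0]
    - [0.006,0.001,0.02,0,0,0,0]
    - [0,0,0,0,0,0,0]

```text
time_s: 5.35
tcp_pos: [552.0, -160.1, 136.9]
ee_rot: [3.138, -0.009, 1.179]
ft_force: [-0.5, 0.9, -0.2]
opening: 0.001
```

```bash
python3 -c "
from p import *
plan(wp(101,295,82),Y,.025)"
```

```text
at [ 552.  -160.1  136.9] [ 3.138 -0.009  1.179] t 5.35 F [-0.5  0.9 -0.2]
3 rows -> [ 548.3 -166.5   82. ]
[-0.0026, -0.0004, 0.0183, 0.009, -0.02, 0.006]
[-0.0025, -0.0004, 0.0183, 0.009, -0.02, 0.006]
[-0.0025, -0.0004, 0.0183, 0.009, -0.02, 0.006]
```

Emit:
send_rows:
  rows:
    - [-0.005,0,0.008,0,0,0,0]
    - [-0.003,0,0.01,0,0,0,0]
    - [0,0,0,0,0,0,0]
    - [0,0,0.018,0,0,0,0]
    - [0,0,0.016,0,0,0,0]
    - [0,0,0,0,0,0,0]

```text
time_s: 5.95
tcp_pos: [552.5, -166.5, 86.9]
ee_rot: [3.131, -0.009, 1.183]
ft_force: [-0.1, 0.4, -0.8]
opening: -0.001
```

```bash
cat > arc.py <<'E'
from p import *
import sys
def where():
    p=np.array(state()["tcp_pos"]); d=p[:2]-C; print("r",np.hypot(*d).round(1),"polar",(np.degrees(np.arctan2(d[1],d[0])-w)%360).round(1),"z",p[2].round(1),"F",state()["ft_force"].round(1))
where()
for a in sys.argv[1:]:
    a=float(a); plan(wp(101,a,82),Y+np.deg2rad(a-285),.015)
E
python3 arc.py 285
```

```text
r 101.3 polar 297.4 z 86.9 F [-0.1  0.4 -0.8]
at [ 552.5 -166.5   86.9] [ 3.131 -0.009  1.183] t 5.95 F [-0.1  0.4 -0.8]
2 rows -> [ 530.7 -165.7   82. ]
[-0.0038, -0.0103, 0.0023, 0.037, -0.033, 0.023]
[-0.0038, -0.0103, 0.0024, 0.037, -0.033, 0.023]
```

Emit:
send_rows:
  rows:
    - [-0.003,-0.009,0.002,0,0,0,0]
    - [-0.003,-0.009,0.002,0,0,0,0]
    - [0.0,-0.007,0,0,0,0.3,0]
    - [0.0,-0.007,0,0,0,0.5,0]
    - [0.0,-0.007,0,0,0,0.5,0]
    - [0,0,0,0,0,0,0]

```text
time_s: 6.55
tcp_pos: [513.6, -158.1, 87.2]
ee_rot: [3.124, -0.012, 0.995]
ft_force: [0.1, -0.0, -0.2]
opening: 0.001
```

```bash
python3 arc.py 262
```

```text
r 97.4 polar 274.4 z 87.2 F [ 0.1 -0.  -0.2]
at [ 513.6 -158.1   87.2] [ 3.124 -0.012  0.995] t 6.55 F [ 0.1 -0.  -0.2]
2 rows -> [ 492.6 -152.6   82. ]
[-0.0034, -0.0103, 0.0024, 0.058, -0.049, 0.786]
[-0.0045, -0.0099, 0.0025, 0.058, -0.049, 0.786]
```

Emit:
send_rows:
  rows:
    - [-0.003,-0.008,0.002,0,0,0.6,0]
    - [-0.003,-0.008,0.002,0,0,0.6,0]
    - [0,-0.008,0,0,0,0.5,0]
    - [0,-0.004,0,0,0,0.3,0]
    - [0,0,0,0,0,0,0]

```text
time_s: 7.05
tcp_pos: [491.8, -148.0, 88.1]
ee_rot: [3.115, -0.022, 0.713]
ft_force: [0.2, 0.1, 0.0]
opening: 0.002
```

```bash
python3 arc.py 248; python3 -c "
from p import *
cv2.imwrite('pics/t4.png',cv2.convertScaleAbs(cv2.resize(capture('top')[155:270,195:335,::-1],None,fx=5,fy=5,interpolation=2),alpha=1.5))"
```

```text
r 97.5 polar 260.2 z 88.1 F [0.2 0.1 0. ]
at [ 491.8 -148.    88.1] [ 3.115 -0.022  0.713] t 7.05 F [0.2 0.1 0. ]
2 rows -> [ 473.1 -137.5   82. ]
[-0.0037, -0.0101, 0.0027, 0.088, -0.089, 0.651]
[-0.0046, -0.0097, 0.0029, 0.088, -0.089, 0.651]
```

View pics/t4.png

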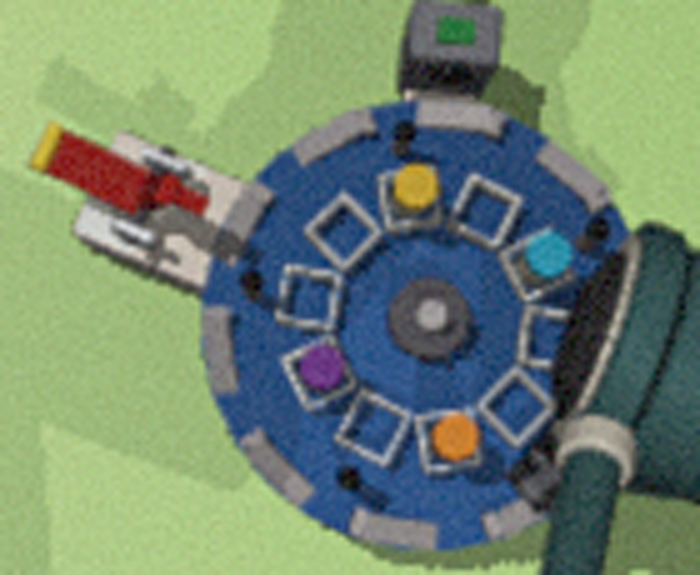

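The pawl is fully thrown back and the wheel has turned. Peg balls are at (404,133), (598,230), (250,284) and (348,478), and the vials are upright. I'll compute the wheel angle.

```bash
cat > wa.py <<'E'
from p import *
def wa(pegs,ox,oy,f):  # pegs: {nominal polar:(px,py)}
    for a,q in pegs.items():
        p=onz("top",np.array(q)/f+[ox-.4,oy-.4],98)[:2]-C
        b=np.arctan2(p[1],p[0])-w-np.deg2rad(a); print(a,np.hypot(*p).round(1),round((b+np.pi)%(2*np.pi)-np.pi,3))
E
python3 -c "
from wa import *
wa({54:(404,133),342:(598,230),126:(250,284),198:(348,478)},195,155,5)"
```

```text
54 96.2 -0.392
342 97.9 -0.392
126 96.4 -0.372
198 96.8 -0.386
```

Wheel angle is about -0.387, so 13.8° remains, which puts the finger at polar 246.5.

Emit:
send_rows:
  rows:
    - [-0.003,-0.007,0.002,0,0,0.5,0]
    - [-0.002,-0.007,0.002,0,0,0.5,0]
    - [-0.001,-0.004,0.001,0,0,0.3,0]
    - [0,0,0,0,0,0,0]
    - [0,0,0,0,0,0,0]

```text
time_s: 7.6
tcp_pos: [480.5, -140.0, 86.2]
ee_rot: [3.111, -0.033, 0.536]
ft_force: [-0.4, 0.4, -1.1]
opening: 0.001
```

```bash
python3 arc.py 246.5
```

```text
r 97.8 polar 252.1 z 86.2 F [-0.4  0.4 -1.1]
at [ 480.5 -140.    86.2] [ 3.111 -0.033  0.536] t 7.6 F [-0.4  0.4 -1.1]
1 rows -> [ 471.3 -135.7   82. ]
[-0.0059, -0.0086, 0.0038, 0.215, -0.238, 0.217]
```

Emit:
send_rows:
  rows:
    - [-0.001,-0.005,0,0,0,0.2,0]
    - [-0.001,-0.004,0,0,0,0.2,0]
    - [0,-0.003,0,0,0,0.2,0]
    - [0,0,0,0,0,0,0]
    - [0,0,0,0,0,0,0]

```text
time_s: 8.1
tcp_pos: [474.5, -132.3, 86.5]
ee_rot: [3.111, -0.036, 0.458]
ft_force: [-0.7, -0.7, 0.0]
opening: -0.002
```

```bash
python3 arc.py 246.5
python3 - <<'E'
from p import *
# wheel angle by template: darkness of predicted peg balls in the top view
g=cv2.GaussianBlur(cv2.cvtColor(capture("top"),cv2.COLOR_RGB2GRAY).astype(np.float32),(0,0),1)
for a in(-.46,-.5,-.54,-.56,-.58,-.6,-.62,-.64,-.66,-.7):
    q=proj("top",[wp(97,p+np.degrees(a),97) for p in(54,342,126,198)]).astype(np.float32)
    print(a,cv2.remap(g,q[:,:1],q[:,1:],1).ravel().round().tolist())
E
```

```text
r 96.3 polar 246.4 z 86.5 F [-0.7 -0.7  0. ]
at [ 474.5 -132.3   86.5] [ 3.111 -0.036  0.458] t 8.1 F [-0.7 -0.7  0. ]
1 rows -> [ 471.3 -135.7   82. ]
[-0.0046, 0.0014, 0.0044, 0.227, -0.252, -0.341]
-0.46 [43.0, 45.0, 43.0, 35.0]
-0.5 [43.0, 46.0, 35.0, 36.0]
-0.54 [42.0, 43.0, 30.0, 34.0]
-0.56 [39.0, 39.0, 28.0, 31.0]
-0.58 [33.0, 33.0, 25.0, 26.0]
-0.6 [27.0, 27.0, 21.0, 24.0]
-0.62 [22.0, 25.0, 19.0, 23.0]
-0.64 [20.0, 23.0, 19.0, 24.0]
-0.66 [20.0, 22.0, 22.0, 28.0]
-0.7 [31.0, 23.0, 33.0, 41.0]
```

The wheel reads about -0.635. I'll back off the peg, then lift.

Emit:
send_rows:
  rows:
    - [-0.002,0.006,0,0,0,0,0]
    - [-0.001,0.006,0,0,0,0,0]
    - [0,0,-0.03,0,0,0,0]
    - [0,0,-0.04,0,0,0,0]
    - [0,0,-0.04,0,0,0,0]
    - [0,0,-0.02,0,0,0,0]

```text
time_s: 8.75
tcp_pos: [468.6, -144.7, 215.7]
ee_rot: [3.119, -0.028, 0.459]
ft_force: [1.8, 0.4, -0.7]
opening: -0.002
```

```bash
python3 -c "
from p import *
plan(hp(24,205),Y,.045)"
```

```text
at [ 468.6 -144.7  215.7] [ 3.119 -0.028  0.459] t 8.75 F [ 1.8  0.4 -0.7]
7 rows -> [616.6 108.9 205. ]
[0.035, -0.0232, 0.002, 0.032, -0.019, -0.735]
[0.0371, -0.0195, 0.002, 0.032, -0.019, -0.735]
[0.0389, -0.0155, 0.002, 0.032, -0.019, -0.735]
[0.0403, -0.0115, 0.0019, 0.032, -0.019, -0.735]
[0.0413, -0.0073, 0.0018, 0.032, -0.019, -0.735]
[0.0418, -0.003, 0.0018, 0.032, -0.019, -0.735]
[0.0419, 0.0013, 0.0017, 0.032, -0.019, -0.735]
```

Emit:
send_rows:
  rows:
    - [0.035,-0.023,0,0.03,-0.02,-0.73,0]
    - [0.037,-0.019,0,0.03,-0.02,-0.73,0]
    - [0.039,-0.016,0,0.03,-0.02,-0.73,0]
    - [0.04,-0.012,0,0.03,-0.02,-0.73,0]
    - [0.041,-0.007,0,0.03,-0.02,-0.73,0]
    - [0.042,-0.003,0,0.03,-0.02,-0.73,0]
    - [0.042,0.001,0,0.03,-0.02,-0.73,0]
    - [0,0,0,0,0,0,0]
    - [0,0,0,0,0,0,0]

```text
time_s: 9.65
tcp_pos: [626.7, 112.5, 225.3]
ee_rot: [3.126, 0.001, 1.197]
ft_force: [0.1, -0.3, 0.6]
opening: -0.0
```

```bash
python3 -c "
from p import *
plan(hp(24,150),Y,.03)"
```

```text
at [626.7 112.5 225.3] [3.126e+00 1.000e-03 1.197e+00] t 9.65 F [ 0.1 -0.3  0.6]
3 rows -> [616.6 108.9 150. ]
[-0.0023, -0.0031, 0.0251, 0.038, 0.003, 0.048]
[-0.0024, -0.003, 0.0251, 0.038, 0.003, 0.048]
[-0.0024, -0.0028, 0.0251, 0.038, 0.003, 0.048]
```

Emit:
send_rows:
  rows:
    - [-0.003,-0.003,0.025,0.04,0,0.05,0]
    - [-0.003,-0.003,0.025,0.04,0,0.05,0]
    - [-0.001,-0.003,0.025,0.04,0,0.05,0]
    - [0,0,0,0,0,0,0]

```text
time_s: 10.05
tcp_pos: [616.6, 104.5, 149.4]
ee_rot: [3.14, 0.001, 1.17]
ft_force: [-0.6, -0.4, -0.0]
opening: 0.001
```

```bash
python3 -c "
from p import *
d=state()['tcp_pos'][:2]-H; print('out',d@u,'lat',d@[u[1],-u[0]])
plan(hp(22,108),Y,.02)"
```

```text
out 19.90537662594166 lat 1.7009138916233963
at [616.6 104.5 149.4] [3.14e+00 1.00e-03 1.17e+00] t 10.05 F [-0.6 -0.4 -0. ]
3 rows -> [615.8 107.1 108. ]
[0.0007, -0.0006, 0.0138, 0.003, 0.002, -0.017]
[0.0007, -0.0006, 0.0138, 0.003, 0.002, -0.017]
[0.0007, -0.0006, 0.0138, 0.003, 0.002, -0.017]
```

Emit:
send_rows:
  rows:
    - [0.001,0,0.014,0,0,0,0]
    - [0.001,0,0.014,0,0,0,0]
    - [0.001,0,0.012,0,0,0,0]
    - [0,0,0,0,0,0,0]
    - [-0.008,0,0,0,0,0,0]
    - [-0.008,0,0,0,0,0,0]
    - [-0.008,0,0,0,0,0,0]
    - [-0.008,0,0,0,0,0,0]
    - [0,0,0,0,0,0,0]

```text
time_s: 10.95
tcp_pos: [607.5, 73.2, 111.8]
ee_rot: [3.133, -0.003, 1.167]
ft_force: [-1.0, -0.1, 0.8]
opening: 0.003
```

```bash
python3 -c "
from p import *
d=state()['tcp_pos'][:2]-H; print('out',d@u,'lat',d@[u[1],-u[0]])
plan(hp(-33,107),Y,.009)"; python3 roll.py
```

```text
out -12.4056294687297 lat 5.363290180716024
at [607.5  73.2 111.8] [ 3.133e+00 -3.000e-03  1.167e+00] t 10.95 F [-1.  -0.1  0.8]
3 rows -> [594.7  56.3 107. ]
[-0.0069, -0.0017, 0.0016, 0.021, -0.006, -0.024]
[-0.0069, -0.0018, 0.0016, 0.021, -0.006, -0.024]
[-0.0069, -0.0018, 0.0016, 0.021, -0.006, -0.024]
yellow 17 205.6 185.8 (np.int64(204), np.int64(207))
red 18 222.6 192.8 (np.int64(207), np.int64(240))
0 [[222.4, 189.8], [243.6, 202.2]]
0.6 [[210.7, 185.4], [239.9, 198.8]]
0.85 [[207.1, 184.4], [236.4, 196.7]]
1.0 [[205.5, 184.1], [233.9, 195.3]]
1.3 [[203.7, 184.2], [228.1, 192.5]]
```

Emit:
send_rows:
  rows:
    - [-0.007,-0.002,0.001,0,0,0,0]
    - [-0.007,-0.002,0.001,0,0,0,0]
    - [-0.007,-0.001,0.001,0,0,0,0]
    - [-0.005,0,0,0,0,0,0]
    - [0,0,0,0,0,0,0]
    - [0,0,0,0,0,0,0]

```text
time_s: 11.6
tcp_pos: [591.7, 49.6, 108.9]
ee_rot: [3.132, -0.003, 1.167]
ft_force: [-0.1, -0.0, -0.3]
opening: 0.006
```

```bash
python3 -c "
from p import *
d=state()['tcp_pos'][:2]-H; print('out',d@u,'lat',d@[u[1],-u[0]],state()['tcp_pos'],state()['ft_force'])"; python3 roll.py
```

```text
out -40.329810193873975 lat -0.21969085284329815 [591.65615747  49.60240946 108.89049381] [-0.06851045 -0.00091333 -0.30805401]
yellow 0 0 0 0
red 0 0 0 0
0 [[222.4, 189.8], [243.6, 202.2]]
0.6 [[210.7, 185.4], [239.9, 198.8]]
0.85 [[207.1, 184.4], [236.4, 196.7]]
1.0 [[205.5, 184.1], [233.9, 195.3]]
1.3 [[203.7, 184.2], [228.1, 192.5]]
```

The pawl has probably fallen, and the arm hides it. I'll lift and move aside to look.

Emit:
send_rows:
  rows:
    - [0,0,-0.02,0,0,0,0]
    - [0,0,-0.04,0,0,0,0]
    - [0,0,-0.04,0,0,0,0]
    - [-0.03,0,-0.03,0,0,0,0]
    - [-0.045,-0.015,0,0,0,0,0]
    - [-0.045,-0.015,0,0,0,0,0]
    - [-0.045,-0.015,0,0,0,0,0]
    - [-0.045,-0.015,0,0,0,0,0]
    - [-0.045,-0.015,0,0,0,0,0]
    - [-0.045,-0.015,0,0,0,0,0]

```text
time_s: 12.65
tcp_pos: [390.6, -194.0, 244.1]
ee_rot: [3.125, -0.003, 1.181]
ft_force: [0.6, -0.6, 0.7]
opening: -0.0
```

Emit:
send_rows:
  rows:
    - [-0.04,-0.01,0,0,0,0,0]
    - [-0.04,-0.01,0,0,0,0,0]
    - [0,0,0,0,0,0,0]
    - [0,0,0,0,0,0,0]

```text
time_s: 13.05
tcp_pos: [336.3, -266.4, 244.9]
ee_rot: [3.121, -0.001, 1.173]
ft_force: [0.3, 0.6, 0.6]
opening: 0.003
```

```bash
python3 roll.py | head -3; python3 -c "
from p import *
cv2.imwrite('pics/t5.png',cv2.convertScaleAbs(cv2.resize(capture('top')[155:270,195:335,::-1],None,fx=5,fy=5,interpolation=2),alpha=1.5))"
```

```text
yellow 28 222.9 190.1 (np.int64(220), np.int64(225))
red 99 234.7 198.2 (np.int64(225), np.int64(244))
0 [[222.4, 189.8], [243.6, 202.2]]
```

View pics/t5.png

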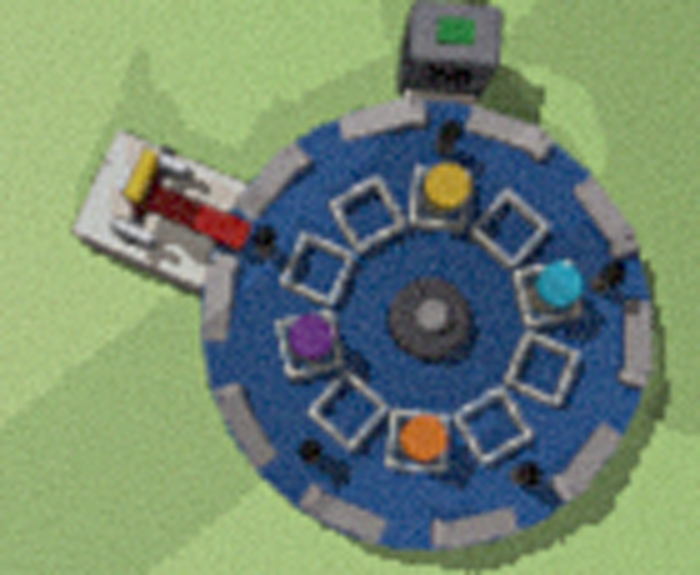

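The pawl is down: the roll is at (222.9,190.1), against (222.8,189.8) at the start. The nose lies between two teeth and all vials are upright. Last wheel-angle check with pegs at (450,133), (610,275), (528,474), (311,451) and (263,239).

```bash
python3 -c "
from wa import *
wa({54:(450,133),342:(610,275),270:(528,474),198:(311,451),126:(263,239)},195,155,5)
print(state()['ft_force'].round(1)); print(close_job())"
```

```text
54 95.8 -0.647
342 95.5 -0.645
270 96.7 -0.643
198 96.1 -0.63
126 96.5 -0.629
[ 0.5  0.3 -0.2]
the job is handed in; nothing more can be done
None
```

The carousel is one notch back with the pawl dropped into the new notch, and I handed the job in at about 13 s. `close_job` reports no verdict.

I used only the shut fingertips. They pushed the tab outward until the pawl stayed thrown back, pushed peg 2 clockwise by one notch, then tipped the raised nose arm toward the wheel until the pawl fell.

Last checks:
- **Wheel:** it reads about -0.64 rad. The five pegs gave -0.629 to -0.647, against the allowed -0.72 to -0.54.
- **Pawl down:** the yellow roll is back within 0.3 pixel of where it was at the start. I judged "down" from this and from the nose lying between two teeth, not from a direct angle reading.
- **Pawl thrown back:** before I pushed the wheel, the roll's position in the top view matched an angle of 1.3 rad.
- **Vials and robot:** all four vials looked upright in their sockets in the last top picture. The arm stood clear of everything.
- **Not measured:** I did not re-measure the bystanders at the end. The arm was not sent near them, and the sensed force stayed at noise level (under about 2 N) at every reading.

No check failed or disagreed.

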